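Run a drum roller on the test stand: set the speed, hold the run button half-way

ROBOT

A 6-joint arm with a two-finger parallel gripper is mounted at the origin on a cart in front of the work surface, level with it; the furniture and walls round the work are solid. World frame = base frame: x ahead of the robot, y to its left, z up, the work surface at z = 0. Lengths are in mm, angles in rad, forces in N, time in s.
With the tool pointing down it reaches from about 325 to 900 mm from the base axis. Payload 6.1 kg.
Tool frame: the origin (TCP) lies at the very end of the fingers, on their centre line; the grasp point (between the pads) lies 19 mm behind it (robot.grasp_offset is the distance from the TCP to the grasp point, in mm); z points along the fingers, y is the line along which they close (so a half turn about z gives the same grasp; the last joint's range is limited). The gripper opens to 85 mm and grips with 20 to 120 N. Pads are 22 mm wide; open, the fingers measure 114 mm over their backs; the gripper's body (76 mm by 85 mm) begins 54 mm behind the grasp point. The pads swing forward as they close: fully open they stand 13 mm farther back than shut.
Start: joints at [1.155, 0.22, 1.526, -0, 1.395, -0.126], TCP at [178.599, 598.931, 231.3] pointing down, gripper open.
Joint ranges: [-2.98, 2.98], [-0.91, 2.08], [0.09, 2.57], [-1.24, 4.39], [0.2, 2.65], [-2.68, 2.68]. Speed limits (rad/s): [2.57, 2.57, 3.01, 3.14, 3.14, 3.14].

INTERFACE

Orientations are given as a unit quaternion [x, y, z, w].
In Python, from station import get_obs, eyes, workorder, robot gives the robot as it stands.
- The arm moves only by the tool step_arm, never from a script. Its argument "rows" is a list of rows, each an object of numbers: "hand": the finger opening in mm, from 0 to 85.4; "tx", "ty", "tz": the shift along the tool's x, y, z in mm; "wx", "wy", "wz": the turn, a rotation vector about the tool's x, y, z in rad. In form: [{"hand": .., "tx": .., "ty": .., "tz": .., "wx": .., "wy": .., "wz": ..}, ...]. A call has 1 to 5 rows; each row is the pose to reach, as a shift and turn from the pose commanded when the call began, along the tool's axes at that moment; what a row does not reach only later rows make up. A row lasts 1/10 s, in which the tool goes at most 50 mm and 8.59 degrees, less where a joint would pass 70% of its speed; a pose out of reach is approached as far as the arm can. A call with a gripper value outside its range is refused whole. The fingers move at their own pace and stop on an object; "grip_force" is the grip in N (left out, the last holds). Time passes only in rows, so rows that repeat a pose let the fingers close. It gives the time, the measured TCP pose, the force, the opening and the grip force at its end, in the units of the state.
- get_obs(): the state, without advancing time (a new reading comes with each control period).
- eyes.read_camera(name): name is "scene" or "top"; returns a dict with "pixels" (384x512x3 uint8, red, green, blue), "vertical_fov" (degrees; the focal length in pixels is half the picture's height over the tangent of half this angle, whatever the lens; pixels are square), "cx", "cy" (the principal point, pixels), "cam_to_world" (4x4, takes a point from camera to world coordinates). Camera axes: x right, y up, looking along -z (the intrinsics and any distortion apply to the point x, -y, -z); pixel columns grow to the right and rows downward; lengths in mm; the calibration is good to about 2 mm. A picture is of the moment at which its call begins. There is no depth.
- workorder.job_done(): hands the job in; it is judged then, once.
The state is a dict: "t": time; "q": joint angles; "joint_velocities": joint speeds; "joint_efforts": joint torques, N m; "tcp_pos": TCP position; "ee_rot": TCP orientation; "contact_force": force on the tool from outside, world axes, zero at the start; "torque": the same for the moment, N m; "grip_width": finger opening in mm; "gripper_force": force on a finger pad.
Only numpy, scipy, OpenCV 4.12 (cv2) and the standard library are available. Lean on these libraries where they do the work, as an engineer would, in place of code of your own. Each camera call takes 0.05 s, during which the arm holds its last target. There are 200 camera calls.

TASK

Get the roller test stand running: swing the speed lever on the grey box round until its nose points at the yellow set-tab, without shifting the tab. Only after that, press the big black hold-to-run button on the yellow box with your fingertips down into its middle (green) position, never down to the red bottom position, and keep it there for at least three seconds; finish while still holding it in the green. Keep clear of the test stand itself and leave everything else on the bench where it is.

Things in the scene. Friction and masses are not known exactly. Their poses are not given: they have to be found in the camera images.
- speed_box: (all sizes here in mm) grey speed controller box fixed to the bench, 130 (x) x 170 (y) x 40 high; origin at the centre of its underside, x away from the robot side, z up. The lever's upright hinge axis stands at (35, 0) in this frame. The box may stand on the left or the right and be turned.
- speed_lever (a joint): angle of the speed lever (rad), -1.0 to 1.0, end stops there. At 0 the lever points along the box's -x; growing values turn it anticlockwise seen from above. It has friction (about 0.2 N m, some 4 N at the knob) and stays where it is left.
- lever_knob (a point): middle of the round upright black knob on the lever, 20 in diameter, spanning 61 to 100 above the bench, this point at 82; 55 from the hinge axis. Site x axis runs along the lever from the nose towards the hinge. The flat steel lever bar below the knob is 13 wide, its top 61.5 above the bench; its nose with a red line reaches 72 from the axis.
- set_tab (a joint): angle of the yellow set-tab, same zero and sense as the lever; stiff, it tells where the lever shall stand. Lever set when both agree within 0.10 rad (the red line of the nose within the width of the tab).
- tab_mark (a point): top of the yellow set-tab, 15 wide, 16 long, 84 from the hinge axis, 47.5 above the bench (below the lever). Site x axis runs from the tab towards the hinge.
- button_box: yellow box fixed to the bench, 110 (x) x 120 (y) x 40 high, carrying the run button at its centre; origin at the centre of its underside. A gauge post, 6 (x) x 20 (y), top 86 above the bench, stands 47 from the button's axis on the box's +y side; its bands show the height of the button's top face: white released, green run (68 to 76 above the bench), black, red bottom position (60 to 64).
- run_button (a joint): travel of the run button in m, 0 released to 0.024 at the bottom stop, straight down. Spring: 2.7 N at 0 and 450 N/m, so about 8 N in the middle of the green; it springs back when let go. Green (run): 0.008 to 0.016. Beyond 0.020 it trips (red).
- button_top (a point): centre of the flat top face of the round black button cap, 44 in diameter, 84 above the bench when released; moves with the cap.
- test_stand: fixed stand at the back with a blue motor and a roller on its shaft, 170 wide, 115 high; not to be touched. Origin at the centre of its underside.
- adjustable_wrench: silver adjustable wrench, 158x46x12, lying between the two boxes (mm); bystander, loose; origin at the centre of its underside
- red_meter: red multimeter, 190x95x58, at the right of the bench (mm); bystander, loose; origin at the centre of its underside
- vinyl_tape: roll of black tape, 66 across, 19 high, at the back (mm); bystander, loose; origin at the centre of its underside
- idler_wheel: black belt wheel, 80 across, 21 high, at the left (mm); bystander, loose; origin at the centre of its underside
- drum_roller: spare black roller, 63 across, 32 high, at the left (mm); bystander, loose; origin at the centre of its underside
- red_pliers: pliers with red handles, 182x58x13, at the left (mm); bystander, loose; origin at the centre of its underside

How it is judged (in metres and radians):
On the way, in this order (a step that is already met when the one before it is completed fails the run):
1. the lever stands at the set-tab (within 0.10 rad) and at rest, the button still released (angle between the x axis of lever_knob and the x axis of tab_mark, either way round below 0.1 rad and velocity of joint speed_lever between -0.1 and 0.1 rad/s and value of joint run_button below 0.003 m), for 0.2 s.
2. the button is held in the green by the fingers, 8 to 16 mm down, for 2.5 s on end, the lever still at the tab (angle between the x axis of lever_knob and the x axis of tab_mark, either way round below 0.1 rad and value of joint run_button between 0.008 and 0.016 m and contact force between the fingers and button_box above 2 N), for 2.5 s.
At the end, for the whole second after the job is handed in: The lever is within 0.10 rad of the set-tab, and the fingers (contact over 2 N) hold the run button 8 to 16 mm down (all of step 2); the arm keeps its last pose, push and grip.
It fails at once if the button is pressed beyond 20 mm, into the red bottom position (value of joint run_button above 0.02 m).
It fails at once if the button is pressed more than 5 mm while the lever is off the set-tab (value of joint run_button above 0.005 m and not (angle between the x axis of lever_knob and the x axis of tab_mark, either way round below 0.1 rad)).
It fails at once if the set-tab is shifted by more than 5 mm (distance of tab_mark from where it was at the start of the episode above 0.005 m).
It fails at once if the test stand is touched (contact force between any of the arm, the fingers and test_stand above 1 N).
It fails at once if a bystander is moved more than 30 mm (distance of any of adjustable_wrench, red_meter, vinyl_tape, idler_wheel, drum_roller, red_pliers from where it was at the start of the episode above 0.03 m).
It also fails if it takes over 51 s, if anything falls off the work surface, if the arm or the gripper's body presses on something with over 40 N, if the wrist force passes 120 N, or if a joint passes its speed limit or range.

## Working session

There is one attempt and no reset: what is moved stays moved. The work goes in short steps, Python scripts to look and compute and a tool call to move; the robot and the scene stay as the last step left them, time stands still between calls to the robot, and variables do not carry over. Pictures are saved under pics/ and viewed, at most 10 in all, crops included, and the job is handed in when it is done.

Besides the shell and the picture viewer there is one more tool, called after "Emit:" by a JSON object that holds its "op" and its "data". step_arm: Moves the arm, as the interface text tells. Its arguments: {"type":"object","properties":{"rows":{"type":"array"},"grip_force":{"type":"number"}},"required":["rows"]}

```bash
mkdir -p pics; cat > h.py <<'E'
import numpy as np, cv2
from station import get_obs, eyes, workorder, robot
def cam(n):
    c=eyes.read_camera(n); np.savez('/tmp/'+n,**{k:np.array(v) for k,v in c.items()}); return c
def load(n): return np.load('/tmp/'+n+'.npz')
def ray(c,u,v):
    f=192/np.tan(np.radians(float(c['vertical_fov']))/2)
    T=np.array(c['cam_to_world']); d=T[:3,:3]@np.array([(u-c['cx'])/f,-(v-c['cy'])/f,-1]); return T[:3,3],d
def atz(c,u,v,z):
    o,d=ray(c,u,v); return (o+d*(z-o[2])/d[2]).round(1)
def proj(c,p):
    f=192/np.tan(np.radians(float(c['vertical_fov']))/2)
    T=np.array(c['cam_to_world']); q=T[:3,:3].T@(np.array(p)-T[:3,3]); return (c['cx']-f*q[0]/q[2], c['cy']+f*q[1]/q[2])
E
python3 - <<'E'
from h import *
for n in ('top','scene'):
    c=cam(n); print({k:v for k,v in c.items() if k!='pixels'})
    cv2.imwrite(f'pics/{n}0.png',cv2.resize(c['pixels'][:,:,::-1],(800,600),interpolation=cv2.INTER_CUBIC))
print(get_obs())
E
```

```text
{'vertical_fov': 54.75544154229522, 'cx': 256.7587481012225, 'cy': 197.99669511205244, 'cam_to_world': array([[-1.08297286e-02,  9.96407849e-01, -8.39887812e-02,
         3.90627834e+02],
       [-9.99924518e-01, -1.03038294e-02,  6.69249754e-03,
         6.12756690e+01],
       [ 5.80305101e-03,  8.40549195e-02,  9.96444226e-01,
         1.42247926e+03],
       [ 0.00000000e+00,  0.00000000e+00,  0.00000000e+00,
         1.00000000e+00]])}
{'vertical_fov': 47.275272989205, 'cx': 251.4183484176757, 'cy': 189.33685921315057, 'cam_to_world': array([[ 7.68651034e-01,  4.01378311e-01, -4.98067304e-01,
        -2.70155892e+02],
       [-6.39640673e-01,  4.75049245e-01, -6.04307889e-01,
        -8.91034000e+02],
       [-5.94958327e-03,  7.83085989e-01,  6.21884986e-01,
         1.07642313e+03],
       [ 0.00000000e+00,  0.00000000e+00,  0.00000000e+00,
         1.00000000e+00]])}
{'t': 0.1, 'q': array([ 1.15489752e+00,  2.21188473e-01,  1.52750319e+00,  4.83914248e-06,
        1.39469283e+00, -1.26109254e-01]), 'joint_velocities': array([-0.00045902, -0.00371599, -0.00138726, -0.00069966, -0.00043045,
        0.00046992]), 'joint_efforts': array([ 1.54862952e-03, -4.98242426e+01, -3.90550625e+01,  1.21772082e-04,
        5.54832310e-03, -2.38214227e-06]), 'tcp_pos': array([178.37890249, 598.43310709, 230.27967189]), 'ee_rot': array([ 1.44388676e-01,  9.89520645e-01, -8.62583327e-04, -2.42131601e-04]), 'contact_force': array([-0.16304003,  0.49785701, -0.19133017]), 'torque': array([-0.07803972,  0.01306157,  0.02645107]), 'gripper_force': 0.0, 'grip_width': 85.65048915472164}
```

View pics/top0.png

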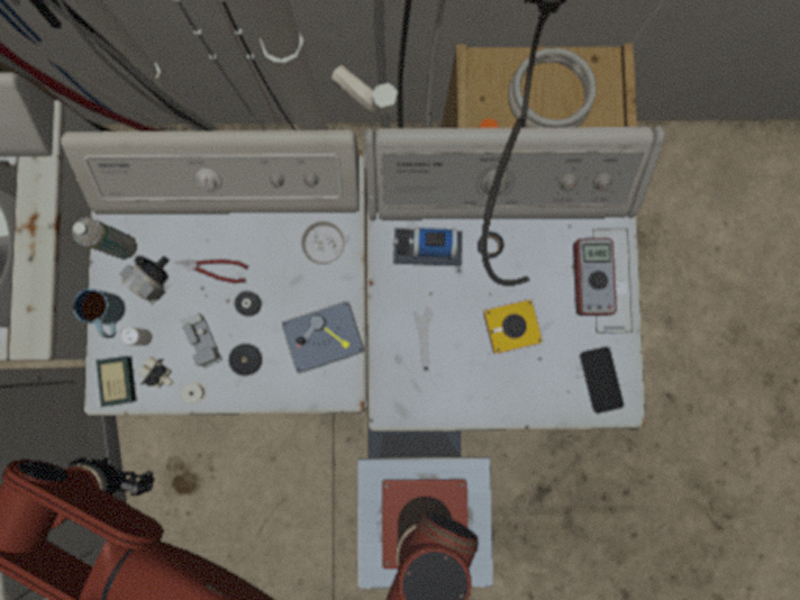

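View pics/scene0.png

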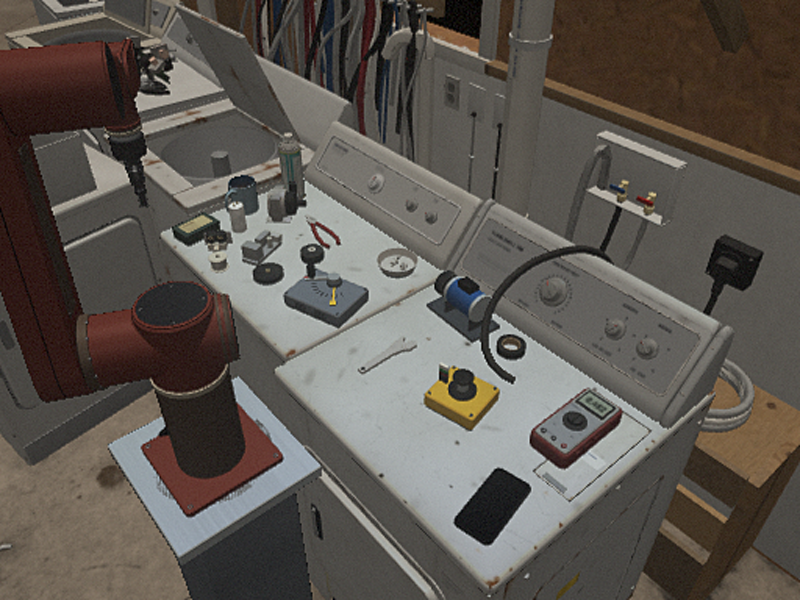

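The top view shows the grey box at (323,337), with its knob at about (301,342) and the tab at about (345,345). The yellow box is at (513,326) with its gauge post at (497,328). I'll enlarge both.

```bash
python3 - <<'E'
from h import *
c=load('top'); p=c['pixels'][:,:,::-1]
a=cv2.resize(p[185:245,175:239],None,fx=6.25,fy=9.0*6.25/9,interpolation=cv2.INTER_CUBIC)
b=cv2.resize(p[185:245,296:360],None,fx=6.25,fy=6.25,interpolation=cv2.INTER_CUBIC)
cv2.imwrite('pics/crop1.png',np.hstack([a,b]))
s=load('scene');q=s['pixels'][:,:,::-1]
a=cv2.resize(q[150:214,176:240],None,fx=6.25,fy=6.25,interpolation=cv2.INTER_CUBIC)
b=cv2.resize(q[218:282,262:326],None,fx=6.25,fy=6.25,interpolation=cv2.INTER_CUBIC)
cv2.imwrite('pics/crop2.png',np.hstack([a,b]))
E
```

```text
(no output)
```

View pics/crop1.png

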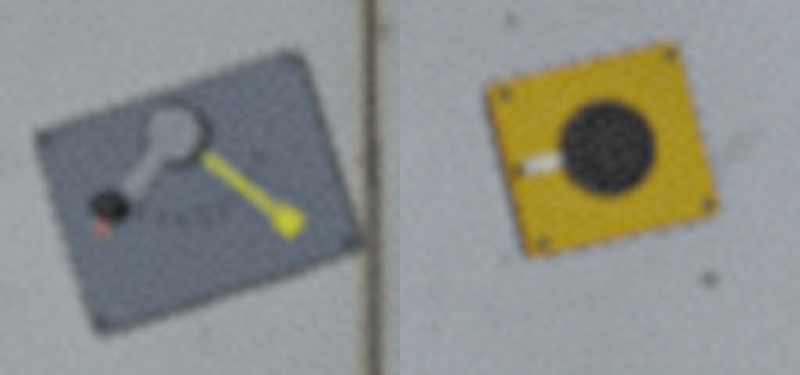

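View pics/crop2.png

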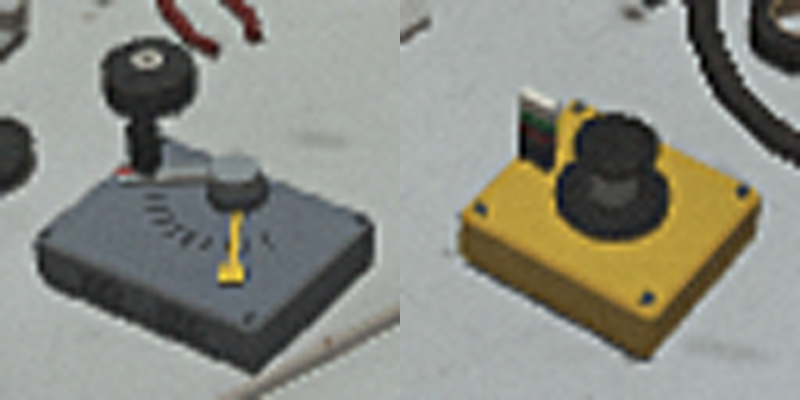

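The crops show the lever pointing at lower left, with the nose at (101,229) and knob at (111,207). The hinge is at (178,133) and the tab at (290,223). The button top is at (607,148) and the gauge post at (543,163).

```bash
python3 - <<'E'
from h import *
c=load('top'); s=load('scene')
L=lambda x,y,z,c=c,u0=175,v0=185: atz(c,u0+(x+.5)/6.25-.5,v0+(y+.5)/6.25-.5,z)
C=np.array([L(*p,40) for p in [(39,130),(296,48),(362,243),(98,333)]]); print('box',C,C.mean(0),[np.linalg.norm(C[i]-C[i-1]) for i in range(4)])
# corners: 0=far-left,1=far-right,2=near-right,3=near-left
ex=(C[0]+C[1]-C[2]-C[3])[:2]; yaw=np.arctan2(ex[1],ex[0])
ey=(C[0]+C[3]-C[1]-C[2])[:2]; yaw2=np.arctan2(-ey[0],ey[1]); yaw=(yaw+yaw2)/2; print('yaw',yaw,yaw2)
h=C.mean(0)[:2]+35*np.array([np.cos(yaw),np.sin(yaw)]); print('hinge calc',h,'seen',L(178,131,72))
k=L(111,207,98); n=L(101,229,61.5); t=L(290,221,47.5)
for nm,p in(('knob',k),('nose',n),('tab',t)):
    d=p[:2]-h; a=np.arctan2(d[1],d[0])-yaw-np.pi; print(nm,p,np.hypot(*d),(a+np.pi)%(2*np.pi)-np.pi)
S=lambda x,y,z,u0=176,v0=150: atz(s,u0+(x+.5)/6.25-.5,v0+(y+.5)/6.25-.5,z)
print('scene tab',S(231,275,47.5),'knobtop',S(148,58,100),'nose',S(125,174,61.5))
B=np.array([L(x-400,y,40,c,296) for x,y in [(487,85),(675,40),(720,212),(528,258)]]); print('bbox',B.mean(0),[np.linalg.norm(B[i]-B[i-1]) for i in range(4)])
print('btn',L(207,148,84,c,296),'post',L(143,163,86,c,296)); print('scene btn',S(617-400,146,84,262,218),'post',S(541-400,97,86,262,218))
print('wrench', [atz(c,u*.64,v*.64,10) for u,v in((424,310),(426,368))], 'stand',[atz(c,u*.64,v*.64,0) for u,v in((393,265),(462,265))])
E
```

```text
box [[482.4 335.6  40. ]
 [530.1 182.1  40. ]
 [413.1 143.2  40. ]
 [361.5 299.9  40. ]] [446.775 240.2    40.   ] [np.float64(126.06069966488366), np.float64(160.74059848090653), np.float64(123.29724246713712), np.float64(164.97711962572262)]
yaw 0.30683704260267924 0.30980821508736894
hinge calc [480.14027922 250.77157238] seen [478.9 248.3  72. ]
knob [434.1 282.8  98. ] 56.08500233470312 -0.9146450002409674
nose [422.5 294.7  61.5] 72.47143259440297 -0.9580457415120844
tab [426.4 185.3  47.5] 84.70268236647027 0.5766524017010033
scene tab [426.9 182.8  47.5] knobtop [478.5 337.9 100. ] nose [425.5 291.   61.5]
bbox [ 465.625 -213.775   40.   ] [np.float64(105.93096808771264), np.float64(116.53737597869623), np.float64(106.20117701795964), np.float64(118.21717303336261)]
btn [ 463.5 -207.6   84. ] post [ 455.1 -170.    86. ]
scene btn [ 465.2 -220.3   84. ] post [ 458.6 -171.    86. ]
wrench [array([507.6,  -4. ,  10. ]), array([366.3,  -6.9,  10. ])] stand [array([621.2,  70.8,   0. ]), array([ 619.5, -100.4,    0. ])]
```

```bash
cat >> h.py <<'E'
from scipy.spatial.transform import Rotation as Ro
def go(pos,yaw_y):
    "shift/turn in tool axes to world pos, tool down with tool y at yaw_y (deg)"
    o=get_obs(); R=Ro.from_quat(o['ee_rot']); y=np.radians(yaw_y); Y=np.array([np.cos(y),np.sin(y),0]); Z=np.array([0,0,-1.])
    T=Ro.from_matrix(np.c_[np.cross(Y,Z),Y,Z]); print('t',o['t'],'d',R.inv().apply(np.array(pos)-o['tcp_pos']).round(1),'w',(R.inv()*T).as_rotvec().round(3))
E
python3 -c "
from h import *
go((435.5,282.5,150),53.8)"
```

```text
t 0.1 d [-336.7 -229.1   80.6] w [-0.002  0.     0.342]
```

Emit:
{"op": "step_arm", "data": {"rows": [{"hand":50,"tx":-35,"ty":-24,"tz":8,"wz":0.035},{"hand":50,"tx":-70,"ty":-48,"tz":16,"wz":0.07},{"hand":50,"tx":-105,"ty":-72,"tz":24,"wz":0.105},{"hand":50,"tx":-140,"ty":-96,"tz":32,"wz":0.14},{"hand":50,"tx":-175,"ty":-120,"tz":40,"wz":0.175}], "grip_force": 30}}

```text
invalid input at $.rows[0]: expected keys hand, tx, ty, tz, wx, wy, wz
```

Emit:
{"op": "step_arm", "data": {"rows": [{"hand":50,"tx":-40,"ty":-28,"tz":10,"wz":0.04},{"hand":50,"tx":-80,"ty":-55,"tz":20,"wz":0.08},{"hand":50,"tx":-110,"ty":-75,"tz":30,"wz":0.12},{"hand":50,"tx":-130,"ty":-90,"tz":35,"wz":0.15},{"hand":50,"tx":-130,"ty":-90,"tz":35,"wz":0.15}]}}

```text
invalid input at $.rows[0]: expected keys hand, tx, ty, tz, wx, wy, wz
```

```bash
python3 -c "
from h import *
go((435.5,282.5,150),53.8);print(get_obs()['tcp_pos'],get_obs()['ee_rot'],get_obs()['grip_width'])"
```

```text
t 0.1 d [-336.7 -229.1   80.6] w [-0.002  0.     0.342]
[178.37890249 598.43310709 230.27967189] [ 1.44388676e-01  9.89520645e-01 -8.62583327e-04 -2.42131601e-04] 85.65048915472164
```

Emit:
{"op": "step_arm", "data": {"rows": [{"hand":50,"tx":-35,"ty":-24,"tz":8,"wx":0,"wy":0,"wz":0.035},{"hand":50,"tx":-70,"ty":-48,"tz":16,"wx":0,"wy":0,"wz":0.07},{"hand":50,"tx":-105,"ty":-72,"tz":24,"wx":0,"wy":0,"wz":0.105},{"hand":50,"tx":-140,"ty":-96,"tz":32,"wx":0,"wy":0,"wz":0.14},{"hand":50,"tx":-175,"ty":-120,"tz":40,"wx":0,"wy":0,"wz":0.175}], "grip_force": 30}}

```text
t: 0.6
tcp_pos: [312.5, 432.3, 190.6]
ee_rot: [0.231, 0.973, -0.0, -0.0]
contact_force: [1.3, 0.2, 0.2]
grip_width: 49.9
gripper_force: 0.0
```

```bash
python3 -c "
from h import *
go((435.5,282.5,150),53.8)"
```

```text
t 0.6 d [-177.2  -78.6   40.6] w [-0.001 -0.     0.166]
```

Emit:
{"op": "step_arm", "data": {"rows": [{"hand":50,"tx":-40,"ty":-18,"tz":9,"wx":0,"wy":0,"wz":0.04},{"hand":50,"tx":-80,"ty":-36,"tz":18,"wx":0,"wy":0,"wz":0.08},{"hand":50,"tx":-120,"ty":-54,"tz":27,"wx":0,"wy":0,"wz":0.12},{"hand":50,"tx":-155,"ty":-70,"tz":36,"wx":0,"wy":0,"wz":0.15},{"hand":50,"tx":-177,"ty":-78,"tz":40,"wx":0,"wy":0,"wz":0.166}]}}

```text
t: 1.1
tcp_pos: [435.9, 282.2, 150.0]
ee_rot: [0.312, 0.95, -0.001, -0.001]
contact_force: [-0.4, 0.4, 0.2]
grip_width: 50.0
gripper_force: 0.0
```

```bash
python3 - <<'E'
from h import *
go((435.5,282.5,68),53.8)
s=cam('scene'); t=cam('top');print(get_obs()['tcp_pos'],proj(s,(435.5,282.5,100)),proj(t,(435.5,282.5,100)))
q=s['pixels'][:,:,::-1]
a=cv2.resize(q[130:210,165:245],None,fx=5,fy=5,interpolation=cv2.INTER_CUBIC)
b=cv2.resize(t['pixels'][180:260,165:245,::-1],None,fx=5,fy=5,interpolation=cv2.INTER_CUBIC)
cv2.imwrite('pics/c3.png',np.hstack([a,b]))
E
```

```text
t 1.1 d [ 0.5  0.2 82. ] w [-0.002 -0.    -0.002]
[436.34911059 282.30270519 150.19048775] (np.float64(198.17538960243226), np.float64(169.32136118183766)) (np.float64(192.33760559806882), np.float64(217.30027856471193))
```

View pics/c3.png

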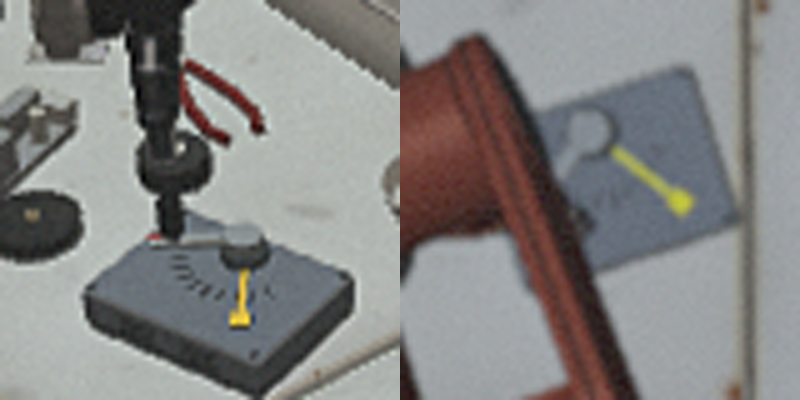

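In the scene view, the gripper stands over the knob. The knob top is at about (168,192) in the crop, and the prediction was (166,197), so I'll descend.

Emit:
{"op": "step_arm", "data": {"rows": [{"hand":50,"tx":0,"ty":0,"tz":20,"wx":0,"wy":0,"wz":0},{"hand":50,"tx":0,"ty":0,"tz":40,"wx":0,"wy":0,"wz":0},{"hand":50,"tx":0,"ty":0,"tz":60,"wx":0,"wy":0,"wz":0},{"hand":50,"tx":0,"ty":0,"tz":80,"wx":0,"wy":0,"wz":0},{"hand":50,"tx":0,"ty":0,"tz":81,"wx":0,"wy":0,"wz":0}]}}

```text
t: 1.7
tcp_pos: [432.3, 284.6, 67.5]
ee_rot: [0.31, 0.951, -0.002, -0.002]
contact_force: [-0.4, -0.3, -1.1]
grip_width: 49.9
gripper_force: 0.0
```

Emit:
{"op": "step_arm", "data": {"rows": [{"hand":15,"tx":0,"ty":0,"tz":0,"wx":0,"wy":0,"wz":0},{"hand":15,"tx":0,"ty":0,"tz":0,"wx":0,"wy":0,"wz":0},{"hand":15,"tx":0,"ty":0,"tz":0,"wx":0,"wy":0,"wz":0},{"hand":15,"tx":0,"ty":0,"tz":0,"wx":0,"wy":0,"wz":0},{"hand":15,"tx":0,"ty":0,"tz":0,"wx":0,"wy":0,"wz":0}]}}

```text
t: 2.2
tcp_pos: [435.5, 285.4, 71.6]
ee_rot: [0.31, 0.951, 0.001, 0.0]
contact_force: [-4.6, 0.7, 6.2]
grip_width: 18.2
gripper_force: 29.8
```

Emit:
{"op": "step_arm", "data": {"rows": [{"hand":15,"tx":0,"ty":0,"tz":-4,"wx":0,"wy":0,"wz":0},{"hand":15,"tx":0,"ty":0,"tz":-4,"wx":0,"wy":0,"wz":0}]}}

```text
t: 2.4
tcp_pos: [434.3, 284.1, 72.1]
ee_rot: [0.31, 0.951, -0.001, -0.0]
contact_force: [4.1, 1.7, -17.4]
grip_width: 18.5
gripper_force: 32.2
```

Emit:
{"op": "step_arm", "data": {"rows": [{"hand":15,"tx":-0.2,"ty":-4.9,"tz":0,"wx":0,"wy":0,"wz":-0.09},{"hand":15,"tx":-0.9,"ty":-9.8,"tz":0,"wx":0,"wy":0,"wz":-0.18},{"hand":15,"tx":-2,"ty":-14.7,"tz":0,"wx":0,"wy":0,"wz":-0.27},{"hand":15,"tx":-3.5,"ty":-19.4,"tz":0,"wx":0,"wy":0,"wz":-0.36},{"hand":15,"tx":-5.5,"ty":-23.9,"tz":0,"wx":0,"wy":0,"wz":-0.45}]}}

```text
t: 2.9
tcp_pos: [424.2, 262.0, 72.1]
ee_rot: [0.088, 0.996, -0.0, -0.001]
contact_force: [3.3, 4.9, -17.6]
grip_width: 18.8
gripper_force: 32.2
```

Emit:
{"op": "step_arm", "data": {"rows": [{"hand":15,"tx":-0.2,"ty":-4.9,"tz":1,"wx":0,"wy":0,"wz":-0.09},{"hand":15,"tx":-0.9,"ty":-9.8,"tz":2.5,"wx":0,"wy":0,"wz":-0.18},{"hand":15,"tx":-2,"ty":-14.7,"tz":2.5,"wx":0,"wy":0,"wz":-0.27},{"hand":15,"tx":-3.5,"ty":-19.4,"tz":2.5,"wx":0,"wy":0,"wz":-0.36},{"hand":15,"tx":-5.5,"ty":-23.9,"tz":2.5,"wx":0,"wy":0,"wz":-0.45}]}}

```text
t: 3.4
tcp_pos: [424.4, 237.7, 71.7]
ee_rot: [-0.136, 0.991, 0.0, -0.002]
contact_force: [-9.9, 0.4, 5.9]
grip_width: 18.4
gripper_force: 34.5
```

Emit:
{"op": "step_arm", "data": {"rows": [{"hand":15,"tx":-0.2,"ty":-4.9,"tz":0,"wx":0,"wy":0,"wz":-0.09},{"hand":15,"tx":-0.9,"ty":-9.8,"tz":0,"wx":0,"wy":0,"wz":-0.18},{"hand":15,"tx":-2,"ty":-14.7,"tz":0,"wx":0,"wy":0,"wz":-0.27},{"hand":15,"tx":-3.5,"ty":-19.4,"tz":0,"wx":0,"wy":0,"wz":-0.36},{"hand":15,"tx":-5.5,"ty":-23.9,"tz":0,"wx":0,"wy":0,"wz":-0.45}]}}

```text
t: 3.9
tcp_pos: [435.5, 215.2, 71.7]
ee_rot: [-0.354, 0.935, 0.0, -0.003]
contact_force: [-12.2, -4.5, 9.3]
grip_width: 18.7
gripper_force: 34.9
```

```bash
python3 - <<'E'
from h import *
o=get_obs();print(o['tcp_pos'],o['contact_force'],o['q']); go((445.2,207.4,70),140.7)
d=o['tcp_pos'][:2]-[480,250];print(np.hypot(*d),np.arctan2(d[1],d[0])%6.283)
s=cam('scene'); t=cam('top')
q=s['pixels'][:,:,::-1]
a=cv2.resize(q[155:215,180:240],None,fx=6.6667,fy=6.6667,interpolation=cv2.INTER_CUBIC)
b=cv2.resize(t['pixels'][185:245,175:235,::-1],None,fx=6.6667,fy=6.6667,interpolation=cv2.INTER_CUBIC)
cv2.imwrite('pics/c4.png',np.hstack([a,b]))
E
```

```text
[435.53589144 215.16335016  71.70034106] [-12.16795553  -4.45791159   9.31219699] [ 2.96637028e-01  7.60004741e-02  2.01102703e+00 -4.92533815e-04
  1.06147232e+00 -1.99735056e+00]
t 3.9 d [ -2.1 -12.2   1.7] w [ 0.003 -0.006 -0.161]
56.48583116461096 3.805992379235541
```

View pics/c4.png

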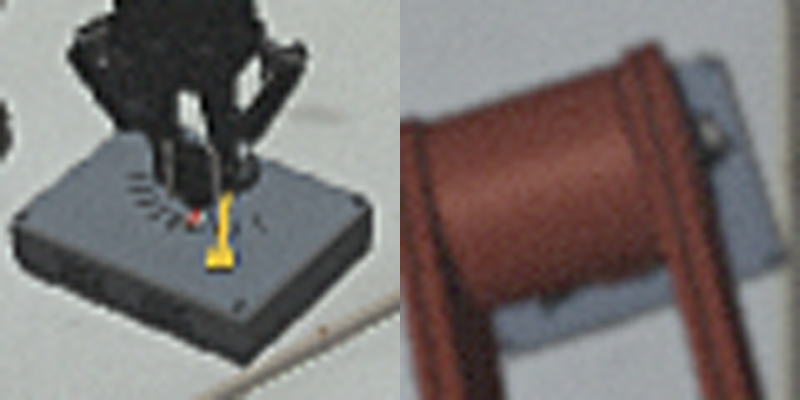

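The scene crop shows the red nose at (195,217), still short of the tab at (219,258). The top view is blocked by the arm.

```bash
python3 - <<'E'
from h import *
s=load('scene');S=lambda x,y,z: atz(s,180+(x+.5)/6.6667-.5,155+(y+.5)/6.6667-.5,z)
for n,p,in(('nose',S(195,217,61.5)),('tab',S(219,259,47.5))):
    d=p[:2]-[480,250];print(n,p,np.hypot(*d),np.arctan2(d[1],d[0])%6.283)
for a in(3.8,4.02,4.06): print([np.round((np.array(proj(s,(480+71*np.cos(a),250+71*np.sin(a),61.5)))-[180,155])*6.6667)])
E
```

```text
nose [429.3 208.5  61.5] 65.51900487644787 3.8273516339454936
tab [427.1 183.9  47.5] 84.66179776026492 4.037278263173277
[array([186., 220.])]
[array([214., 221.])]
[array([219., 221.])]
```

Emit:
{"op": "step_arm", "data": {"rows": [{"hand":15,"tx":-0.1,"ty":-3.8,"tz":-1,"wx":0,"wy":0,"wz":-0.07},{"hand":15,"tx":-0.5,"ty":-7.7,"tz":-1,"wx":0,"wy":0,"wz":-0.14},{"hand":15,"tx":-1.2,"ty":-11.5,"tz":-1,"wx":0,"wy":0,"wz":-0.18},{"hand":15,"tx":-1.2,"ty":-11.5,"tz":-1,"wx":0,"wy":0,"wz":-0.18},{"hand":15,"tx":-1.2,"ty":-11.5,"tz":-1,"wx":0,"wy":0,"wz":-0.18}]}}

```text
t: 4.5
tcp_pos: [443.6, 207.1, 71.8]
ee_rot: [-0.435, 0.9, 0.0, -0.004]
contact_force: [-10.3, -4.0, 3.7]
grip_width: 18.4
gripper_force: 34.3
```

```bash
python3 - <<'E'
from h import *
o=get_obs(); d=o['tcp_pos'][:2]-[480,250];print(o['tcp_pos'],o['contact_force'],np.hypot(*d),np.arctan2(d[1],d[0])%6.283)
s=cam('scene'); q=s['pixels'][155:215,180:240,::-1]
cv2.imwrite('pics/c5.png',cv2.resize(q,None,fx=10,fy=10,interpolation=cv2.INTER_CUBIC))
E
```

```text
[443.63974282 207.0990279   71.80120119] [-10.30347169  -4.03472082   3.66402186] 56.236658054374054 4.009139944249574
```

View pics/c5.png

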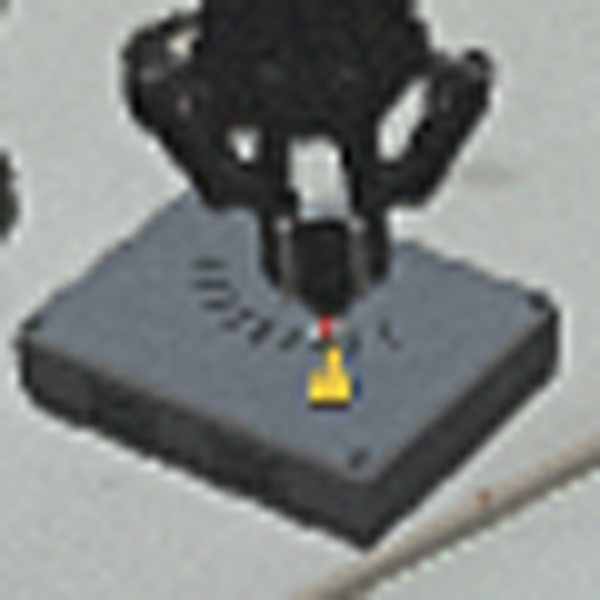

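The red line is at (326,328) and lines up with the tab at (329,385). I'll release, lift straight up and move towards the button.

Emit:
{"op": "step_arm", "data": {"rows": [{"hand":45,"tx":0,"ty":0,"tz":0,"wx":0,"wy":0,"wz":0},{"hand":45,"tx":0,"ty":0,"tz":0,"wx":0,"wy":0,"wz":0},{"hand":45,"tx":0,"ty":0,"tz":0,"wx":0,"wy":0,"wz":0},{"hand":45,"tx":0,"ty":0,"tz":-10,"wx":0,"wy":0,"wz":0},{"hand":45,"tx":0,"ty":0,"tz":-30,"wx":0,"wy":0,"wz":0}]}}

```text
t: 5.05
tcp_pos: [445.9, 208.0, 102.4]
ee_rot: [-0.435, 0.901, 0.0, -0.001]
contact_force: [-0.5, 0.6, 0.0]
grip_width: 45.1
gripper_force: 0.0
```

Emit:
{"op": "step_arm", "data": {"rows": [{"hand":45,"tx":0,"ty":0,"tz":-30,"wx":0,"wy":0,"wz":0},{"hand":45,"tx":0,"ty":0,"tz":-65,"wx":0,"wy":0,"wz":0},{"hand":45,"tx":0,"ty":0,"tz":-90,"wx":0,"wy":0,"wz":0},{"hand":20,"tx":0,"ty":0,"tz":-90,"wx":0,"wy":0,"wz":0},{"hand":0,"tx":0,"ty":0,"tz":-90,"wx":0,"wy":0,"wz":0}]}}

```text
t: 5.55
tcp_pos: [447.5, 208.6, 194.0]
ee_rot: [-0.435, 0.901, -0.0, 0.001]
contact_force: [-0.3, -0.1, -0.3]
grip_width: 16.3
gripper_force: 0.0
```

```bash
python3 - <<'E'
from h import *
o=get_obs();print(o['tcp_pos'],o['contact_force'],o['q']); go((465,-214,150),90)
E
```

```text
[447.52491347 208.55355752 194.03394964] [-0.31194326 -0.08932812 -0.27468773] [ 2.76252916e-01 -6.89609718e-02  1.90431116e+00 -5.42774819e-05
  1.30367166e+00 -2.19375310e+00]
t 5.55 d [ 320.  -276.5   43.8] w [-0.001  0.003  0.899]
```

Emit:
{"op": "step_arm", "data": {"rows": [{"hand":0,"tx":28,"ty":-24,"tz":0,"wx":0,"wy":0,"wz":0.14},{"hand":0,"tx":56,"ty":-48,"tz":0,"wx":0,"wy":0,"wz":0.28},{"hand":0,"tx":84,"ty":-72,"tz":0,"wx":0,"wy":0,"wz":0.42},{"hand":0,"tx":112,"ty":-96,"tz":0,"wx":0,"wy":0,"wz":0.56},{"hand":0,"tx":140,"ty":-120,"tz":0,"wx":0,"wy":0,"wz":0.7}]}}

```text
t: 6.05
tcp_pos: [452.5, 22.9, 191.3]
ee_rot: [-0.097, 0.995, 0.0, -0.001]
contact_force: [0.6, -0.1, 1.3]
grip_width: 0.3
gripper_force: 0.0
```

```bash
python3 - <<'E'
from h import *
o=get_obs();print(o['tcp_pos']); go((465,-214,150),13)
E
```

```text
[452.53239204  22.86865479 191.34409783]
t 6.05 d [  33.3 -234.9   41.2] w [-1.000e-03 -2.000e-03  1.538e+00]
```

Emit:
{"op": "step_arm", "data": {"rows": [{"hand":0,"tx":6,"ty":-45,"tz":0,"wx":0,"wy":0,"wz":0.14},{"hand":0,"tx":12,"ty":-90,"tz":0,"wx":0,"wy":0,"wz":0.28},{"hand":0,"tx":20,"ty":-135,"tz":10,"wx":0,"wy":0,"wz":0.42},{"hand":0,"tx":26,"ty":-180,"tz":20,"wx":0,"wy":0,"wz":0.56},{"hand":0,"tx":33,"ty":-220,"tz":30,"wx":0,"wy":0,"wz":0.7}]}}

```text
t: 6.55
tcp_pos: [463.9, -199.8, 161.1]
ee_rot: [0.251, 0.968, 0.0, -0.001]
contact_force: [1.1, 0.3, -0.1]
grip_width: -0.2
gripper_force: 0.0
```

Emit:
{"op": "step_arm", "data": {"rows": [{"hand":0,"tx":0,"ty":0,"tz":0,"wx":0,"wy":0,"wz":0.14},{"hand":0,"tx":0,"ty":0,"tz":0,"wx":0,"wy":0,"wz":0.28},{"hand":0,"tx":0,"ty":0,"tz":0,"wx":0,"wy":0,"wz":0.42},{"hand":0,"tx":0,"ty":0,"tz":0,"wx":0,"wy":0,"wz":0.56},{"hand":0,"tx":0,"ty":0,"tz":0,"wx":0,"wy":0,"wz":0.7}]}}

```text
t: 7.05
tcp_pos: [463.8, -197.6, 161.1]
ee_rot: [0.567, 0.823, -0.0, -0.002]
contact_force: [0.2, -0.0, 0.4]
grip_width: -0.0
gripper_force: 0.0
```

```bash
python3 - <<'E'
from h import *
o=get_obs();print(o['tcp_pos']); go((465,-214,100),13)
s=cam('scene'); t=cam('top')
a=cv2.resize(s['pixels'][155:215,180:240,::-1],None,fx=6.6667,fy=6.6667,interpolation=cv2.INTER_CUBIC)
b=cv2.resize(t['pixels'][185:245,175:235,::-1],None,fx=6.6667,fy=6.6667,interpolation=cv2.INTER_CUBIC)
cv2.imwrite('pics/c6.png',np.hstack([a,b]))
E
```

```text
[ 463.8305129  -197.60243897  161.0712651 ]
t 7.05 d [-15.9  -4.6  61. ] w [-0.002 -0.002  0.137]
```

View pics/c6.png

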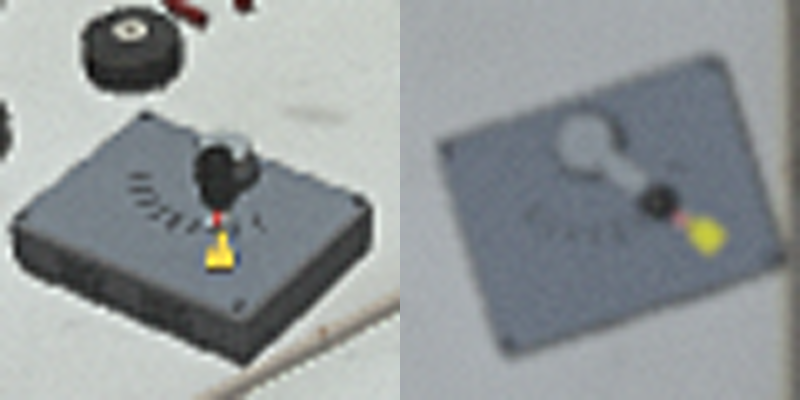

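In the top view, the red nose at (681,217) and the tab at (706,234) lie on one line from the hinge at (587,137). I'll check the angles and then line up on the button.

```bash
python3 - <<'E'
from h import *
t=load('top');L=lambda x,y,z: atz(t,175+(x+.5)/6.6667-.5,185+(y+.5)/6.6667-.5,z)
h=L(586,138,72)
for H in(h[:2],[480,250]):
  for p in(L(681,218,61.5),L(706,235,47.5),L(659,202,100)):
    d=p[:2]-H;print(p,np.hypot(*d),np.arctan2(d[1],d[0])%6.283)
E
```

```text
[433.6 -20.3  61.5] 68.04123749609498 4.008997402203956
[424.5 -34.9  47.5] 85.09911867933769 4.038380330283567
[441.1  -6.4 100. ] 52.690131903421914 3.946937017938058
[433.6 -20.3  61.5] 274.25362349474983 4.542199501038552
[424.5 -34.9  47.5] 290.25550813033675 4.519808071689181
[441.1  -6.4 100. ] 259.33408954474146 4.561635842829802
```

Emit:
{"op": "step_arm", "data": {"rows": [{"hand":0,"tx":-8,"ty":-2,"tz":15,"wx":0,"wy":0,"wz":0.07},{"hand":0,"tx":-16,"ty":-4.6,"tz":30,"wx":0,"wy":0,"wz":0.137},{"hand":0,"tx":-16,"ty":-4.6,"tz":45,"wx":0,"wy":0,"wz":0.137},{"hand":0,"tx":-16,"ty":-4.6,"tz":61,"wx":0,"wy":0,"wz":0.137},{"hand":0,"tx":-16,"ty":-4.6,"tz":61,"wx":0,"wy":0,"wz":0.137}]}}

```text
t: 7.65
tcp_pos: [464.1, -213.2, 98.6]
ee_rot: [0.619, 0.786, -0.0, -0.003]
contact_force: [0.5, -0.6, 0.1]
grip_width: -0.2
gripper_force: 0.0
```

```bash
python3 - <<'E'
from h import *
o=get_obs();print(o['tcp_pos'],o['contact_force'])
s=cam('scene')
print(proj(s,(465,-214,84)))
cv2.imwrite('pics/c7.png',cv2.resize(s['pixels'][200:270,255:335,::-1],None,fx=7,fy=7,interpolation=cv2.INTER_CUBIC))
E
```

```text
[ 464.08382425 -213.23021988   98.5866018 ] [ 0.52109002 -0.57083362  0.12999097]
(np.float64(294.87024454435846), np.float64(239.88606427766112))
```

View pics/c7.png

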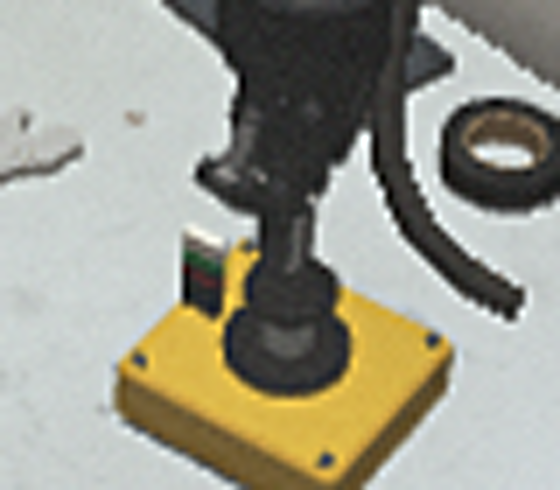

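The fingertips are over the cap, and the gauge post is clear to the left. I left out the crop offset in the last angle check, so I'll redo it.

```bash
python3 - <<'E'
from h import *
t=load('top');L=lambda x,y,z: atz(t,175+(x-400+.5)/6.6667-.5,185+(y+.5)/6.6667-.5,z)
h=L(586,138,72); print(h)
P=[L(681,218,61.5),L(706,235,47.5),L(659,200,97)]
for H in(h[:2],[480,250],[479.5,249]):
  for p in P:
    d=p[:2]-H;print(p,np.hypot(*d).round(1),(np.arctan2(d[1],d[0])%6.283).round(3))
E
```

```text
[479.9 250.4  72. ]
[435.9 199.6  61.5] 67.2 3.998
[426.8 187.2  47.5] 82.5 4.013
[444.5 207.8  97. ] 55.4 4.019
[435.9 199.6  61.5] 67.0 3.993
[426.8 187.2  47.5] 82.3 4.009
[444.5 207.8  97. ] 55.1 4.013
[435.9 199.6  61.5] 65.9 3.989
[426.8 187.2  47.5] 81.2 4.006
[444.5 207.8  97. ] 54.1 4.008
```

Lever and tab agree within about 0.02 rad. Now I'll press slowly, watching the force, which should be about 8 N at 12 mm.

Emit:
{"op": "step_arm", "data": {"rows": [{"hand":0,"tx":0,"ty":0,"tz":5,"wx":0,"wy":0,"wz":0},{"hand":0,"tx":0,"ty":0,"tz":10,"wx":0,"wy":0,"wz":0},{"hand":0,"tx":0,"ty":0,"tz":14,"wx":0,"wy":0,"wz":0},{"hand":0,"tx":0,"ty":0,"tz":17,"wx":0,"wy":0,"wz":0},{"hand":0,"tx":0,"ty":0,"tz":17,"wx":0,"wy":0,"wz":0}]}}

```text
t: 8.2
tcp_pos: [466.1, -214.5, 84.4]
ee_rot: [0.62, 0.785, -0.0, -0.0]
contact_force: [0.3, -0.4, -0.4]
grip_width: 0.0
gripper_force: 0.0
```

Emit:
{"op": "step_arm", "data": {"rows": [{"hand":0,"tx":0,"ty":0,"tz":2,"wx":0,"wy":0,"wz":0},{"hand":0,"tx":0,"ty":0,"tz":4,"wx":0,"wy":0,"wz":0},{"hand":0,"tx":0,"ty":0,"tz":5,"wx":0,"wy":0,"wz":0},{"hand":0,"tx":0,"ty":0,"tz":5,"wx":0,"wy":0,"wz":0},{"hand":0,"tx":0,"ty":0,"tz":5,"wx":0,"wy":0,"wz":0}]}}

```text
t: 8.7
tcp_pos: [466.6, -214.7, 80.1]
ee_rot: [0.62, 0.785, 0.0, 0.0]
contact_force: [-0.8, 0.7, 3.3]
grip_width: -0.2
gripper_force: 1.9
```

Emit:
{"op": "step_arm", "data": {"rows": [{"hand":0,"tx":0,"ty":0,"tz":2,"wx":0,"wy":0,"wz":0},{"hand":0,"tx":0,"ty":0,"tz":4,"wx":0,"wy":0,"wz":0},{"hand":0,"tx":0,"ty":0,"tz":5,"wx":0,"wy":0,"wz":0},{"hand":0,"tx":0,"ty":0,"tz":5,"wx":0,"wy":0,"wz":0},{"hand":0,"tx":0,"ty":0,"tz":5,"wx":0,"wy":0,"wz":0}]}}

```text
t: 9.2
tcp_pos: [466.6, -214.8, 75.0]
ee_rot: [0.62, 0.784, 0.0, 0.0]
contact_force: [-1.9, 1.0, 5.4]
grip_width: -0.2
gripper_force: 3.0
```

```bash
python3 - <<'E'
from h import *
for i in range(6):
    eyes.read_camera('top'); o=get_obs(); print(o['tcp_pos'][2].round(2),o['contact_force'].round(2))
E
```

```text
75.02 [-1.33  0.53  6.41]
75.07 [-1.06  0.35  6.26]
75.05 [-1.32  1.39  6.77]
75.04 [-1.9   1.85  5.87]
75.04 [-1.33  1.57  5.93]
75.02 [-2.22  1.22  5.83]
```

Emit:
{"op": "step_arm", "data": {"rows": [{"hand":0,"tx":0,"ty":0,"tz":2,"wx":0,"wy":0,"wz":0},{"hand":0,"tx":0,"ty":0,"tz":3.5,"wx":0,"wy":0,"wz":0},{"hand":0,"tx":0,"ty":0,"tz":3.5,"wx":0,"wy":0,"wz":0},{"hand":0,"tx":0,"ty":0,"tz":3.5,"wx":0,"wy":0,"wz":0},{"hand":0,"tx":0,"ty":0,"tz":3.5,"wx":0,"wy":0,"wz":0}]}}

```text
t: 10.0
tcp_pos: [466.6, -214.7, 71.7]
ee_rot: [0.62, 0.785, 0.0, 0.0]
contact_force: [-1.7, 1.8, 7.0]
grip_width: -0.2
gripper_force: 3.7
```

```bash
python3 - <<'E'
from h import *
F=[]
for i in range(80):
    s=eyes.read_camera('scene'); o=get_obs(); F.append([o['tcp_pos'][2],o['contact_force'][2]])
print(np.mean(F,0),np.std(F,0),o['t'])
cv2.imwrite('pics/c8.png',cv2.resize(s['pixels'][200:270,255:335,::-1],None,fx=7,fy=7,interpolation=cv2.INTER_CUBIC))
E
```

```text
[71.71748842  7.47165619] [0.01122379 0.52294818] 14.0
```

View pics/c8.png

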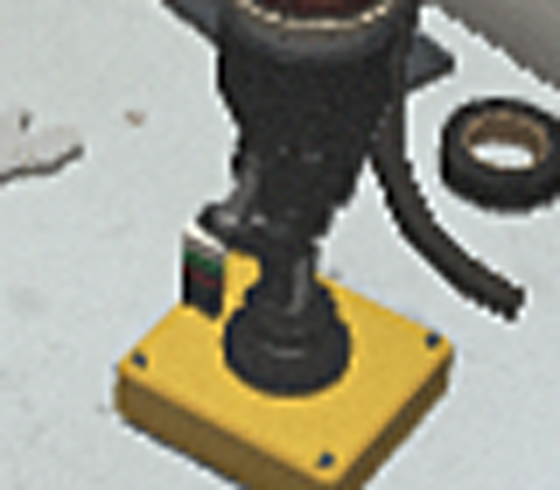

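Force (about 10.6 mm) and height (about 12.3 mm) both put the button in the green. It has been held there for over 4 s, so I'll hand in.

```bash
python3 -c "
from station import workorder
print(workorder.job_done())"
```

```text
the job is handed in; nothing more can be done
None
```

I set the lever to the yellow tab (within about 0.02 rad by camera), then held the run button about 11–12 mm down, in the green, for over 4 s and handed the job in still holding it; no verdict came back.

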